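# Fit the three-hole tube carrier disc on the mixer's drive studs

## Task

Fit the metal tube-carrier disc that has three large holes onto the low round mixer: take it by its black knob, turn it until all three holes stand over the mixer's three upright studs, and lower it gently, keeping hold of it until it is down, so that it lies flat and fully home on the drive plate; then let go. Leave the other carrier disc, with only two large holes, where it lies.

Things in the scene. Friction and masses are not known exactly. Their poses are not given: they have to be found in the camera images.
- carrier3_knob (a point): Knob centre of the disc to fit: dark grey metal, 120 mm wide, 10 mm thick, flat on the table, three 28 mm through-holes centred 38 mm from the axis, 120 deg apart. Round black knob 28 mm wide, 34 mm tall, upright on a 16 mm stem; grip from above, any direction. The point is on the axis, 55 mm above the disc underside, 17 mm below the knob top. z up, x through a hole. Three 12 mm tube cups near the rim. 0.2-0.4 kg.
- mixer_seat (a point): Centre of the flat top of the steel drive plate (104 mm wide) on the fixed round white mixer (144 mm wide), 50 mm above the table. The disc rests on it when home, knob centre then 55 mm above this point. Three fixed upright studs, 8 mm thick, 22 mm tall, domed, 38 mm from this centre, 120 deg apart. z up, x through a stud, away from the grey control panel. 10 mm play round a stud; any of three turns fits.
- carrier2_knob (a point): Knob centre of the other disc, to be left alone: same size, metal and knob, flat on the table, but with only two 28 mm holes (on its +x and -x). The point is on its axis, 55 mm above its underside.
Not all that is in view belongs to the job. What is shaped like the part that bears carrier3_knob but yellow is not meant.

How it is judged:
By the outcome, as a careful person would: the job done as asked, in the order asked, and still so for the second after the job is handed in, with the robot touching nothing.
It also fails if it takes over 35 s, if anything falls off the work surface, if the arm or the gripper's body presses on something with over 40 N, if the wrist force passes 120 N, or if a joint passes its speed limit or range.

## Robot

A 7-joint arm with a two-finger parallel gripper is mounted at the origin on a cart in front of the work surface, level with it; the furniture and walls round the work are solid. World frame = base frame: x ahead of the robot, y to its left, z up, the work surface at z = 0. Lengths are in m, angles in rad, forces in N, time in s.
With the tool pointing down it reaches from about 0.4 to 0.875 m from the base axis. Payload 6.5 kg.
Tool frame: the origin (TCP) lies between the finger pads; the fingertips stand 11 mm ahead of it and the grasp point (between the pads) lies 8 mm behind it (r.tip_extent is the z of the fingertips in the tool frame, in m); z points along the fingers, y is the line along which they close (so a half turn about z gives the same grasp; the last joint's range is limited). The gripper opens to 85 mm and grips with 20 to 120 N. Pads are 22 mm wide; open, the fingers measure 114 mm over their backs; the gripper's body (76 mm by 85 mm) begins 54 mm behind the grasp point. The pads swing forward as they close: fully open they stand 13 mm farther back than shut.
Start: joints at [1.177, 0.536, -0.004, 1.538, 0.003, 1.067, -0.071], TCP at [0.209, -0.615, 0.242] pointing down, gripper open.
Joint ranges: [-2.7, 2.7], [-0.37, 2.16], [-1.27, 1.26], [0.24, 2.4], [-1.31, 4.45], [0.19, 1.91], [-2.76, 2.76]. Speed limits (rad/s): [2.39, 2.39, 3.14, 3.14, 3.14, 3.14, 3.14].

## Interface

Orientations are given as a unit quaternion [x, y, z, w].
In Python, from bench import get_state, snapshot, camera_info, r gives the robot as it stands. The module is installed in compiled form; this text tells all that it offers.
- The arm moves only by the tool jog_arm, never from a script. Its argument "deltas" is one flat list of numbers, 6 for each row, row after row: the shift along the tool's x, y, z normalised to -1 to 1, where 1 is 0.12 m, then the turn, a rotation vector about the tool's x, y, z normalised to -1 to 1, where 1 is 2 pi rad. A call has exactly 8 rows; each row is the pose to reach, as a shift and turn from the pose commanded when the call began, along the tool's axes at that moment, turning the shorter way round; what a row does not reach only later rows make up. A row lasts 1/8 s, in which the tool goes at most 62.5 mm and 10.7 degrees, less where a joint would pass 70% of its speed; a pose out of reach is approached as far as the arm can. A call with a number of a shift or a turn outside -1 to 1 is refused whole. A call with a gripper value outside its range is refused whole. "claw" is the opening, from 0 (shut) to 1 (fully open), set as the call begins (left out, the last holds). The fingers move at their own pace and stop on an object; "newtons" is the grip in N (left out, the last holds). Time passes only in rows, so rows that repeat a pose let the fingers close, or fill a call up. It gives the time, the measured TCP pose, the force, the opening and the grip force at its end, in the units of the state.
- get_state(): the state, without advancing time (a new reading comes with each control period).
- snapshot(name): name is "scene" or "top" or "wrist"; returns (picture, depth): 480x640x3 uint8, blue, green, red; 480x640 float32, m along the optical axis (not along the pixel's ray), 0 where there is no reading.
- camera_info(name): a dict with "mtx" (3x3 intrinsics, pixels), "T" (4x4, takes a point from camera to world coordinates). Camera axes: x right, y down, z forward; pixel columns grow to the right and rows downward; lengths in m; the calibration is good to about 2 mm. A picture is of the moment at which its call begins: read the wrist's pose just before it. camera_info takes no time and is no camera call; for the wrist camera it gives the pose at the moment of the call.
- r.sign_off(): hands the job in; it is judged then, once.
The state is a dict: "time": time; "qpos": joint angles; "qvel": joint speeds; "tau": joint torques, N m; "ee_pos": TCP position; "tcp_rot": TCP orientation; "ft_force": force on the tool from outside, world axes, zero at the start; "wrist_torque": the same for the moment, N m; "finger_gap": finger opening in m; "grasp_force": force on a finger pad.
Only numpy, scipy, OpenCV 4.12 (cv2) and the standard library are available. Lean on these libraries where they do the work, as an engineer would, in place of code of your own. Each camera call takes 0.05 s, during which the arm holds its last target. There are 200 camera calls.

## Working session

There is one attempt and no reset: what is moved stays moved. The work goes in short steps, Python scripts to look and compute and a tool call to move; the robot and the scene stay as the last step left them, time stands still between calls to the robot, and variables do not carry over. Pictures are saved under pics/ and viewed, at most 10 in all, crops included, and the job is handed in when it is done.

Besides the shell and the picture viewer there is one more tool, called after "Call:" by a JSON object that holds its "method" and its "body", one argument or row to a line. jog_arm: Moves the arm, as the interface text tells. Its arguments: {"type":"object","properties":{"deltas":{"type":"array","items":{"type":"number"}},"claw":{"type":"number"},"newtons":{"type":"number"}},"required":["deltas"]}

```bash
mkdir -p pics; python3 - <<'E'
from bench import *
import cv2,numpy as np
for n in("scene","top"):
    p,d=snapshot(n);cv2.imwrite(f"pics/{n}1.png",p);np.save(f"{n}_d.npy",d)
    c=camera_info(n);print(n,c["mtx"].round(1).tolist(),c["T"].round(3).tolist())
s=get_state();print(s["time"],s["ee_pos"],s["tcp_rot"],s["ft_force"],s["finger_gap"]);print(r.tip_extent)
E
```

```text
scene [[447.0, 0.0, 316.2], [0.0, 447.0, 234.2], [0.0, 0.0, 1.0]] [[0.858, -0.401, 0.32, 0.195], [-0.513, -0.653, 0.557, -0.451], [-0.014, -0.642, -0.767, 0.76], [0.0, 0.0, 0.0, 1.0]]
top [[527.8, 0.0, 321.0], [0.0, 527.8, 237.2], [0.0, 0.0, 1.0]] [[0.023, -0.983, 0.182, 0.286], [-0.999, -0.028, -0.024, 0.094], [0.029, -0.181, -0.983, 1.131], [0.0, 0.0, 0.0, 1.0]]
0.1 [ 0.20907377 -0.61488839  0.24152724] [ 9.86594679e-01  1.63188075e-01 -1.85552450e-04 -7.46244909e-04] [-1.24474057 -0.86921342  0.46771346] 0.08549425062122379
0.011
```

View pics/top1.png

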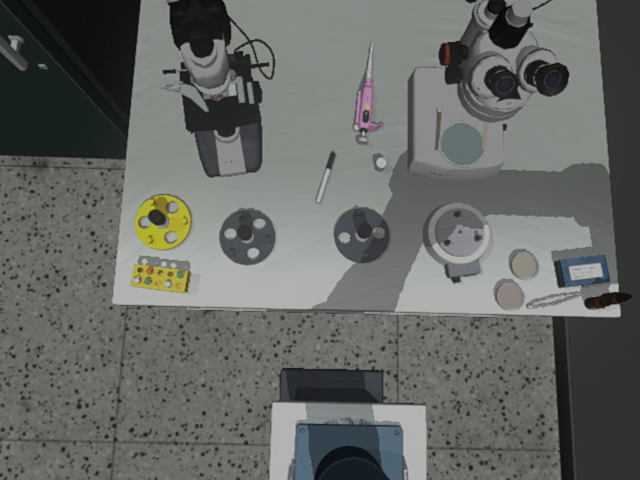

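View pics/scene1.png

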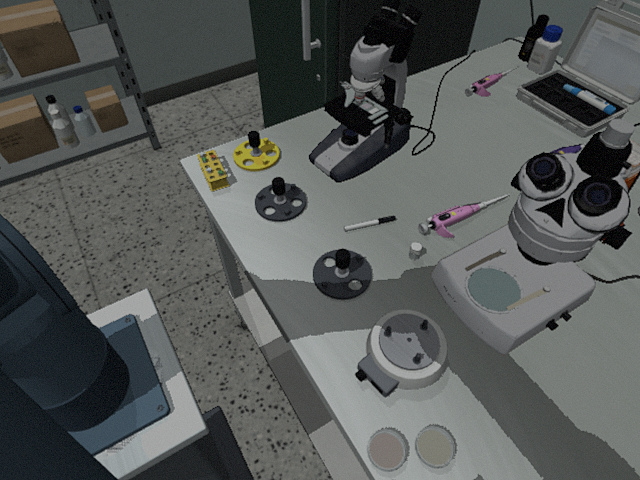

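The top view shows the grey discs at (247,236) and (361,235), a yellow one at (162,222) and the mixer at (459,235). These three discs are the only things that could be taken for the part. I'll check hole counts in a close crop.

```bash
cat > h.py <<'E'
import cv2,numpy as np
from bench import *
def ray(n,px,z,c=None):
    c=c or camera_info(n);T=c["T"]
    u=cv2.undistortPoints(np.array([[px]],float),c["mtx"],None)[0,0]
    d=T[:3,:3]@[u[0],u[1],1];o=T[:3,3]
    return o+d*(z-o[2])/d[2]
E
python3 - <<'E'
from h import *
p=cv2.imread("pics/top1.png");q=cv2.imread("pics/scene1.png")
f=lambda i,x,y,s:cv2.resize(i[y-s:y+s,x-s:x+s],(266,266),interpolation=cv2.INTER_CUBIC)
a=np.hstack([f(p,247,236,36),f(p,361,235,36),f(p,459,240,48)]);b=np.hstack([f(q,281,198,36),f(q,343,272,36),f(q,405,350,52)])
cv2.imwrite("pics/crop1.png",np.vstack([a,b]))
for px,z in (((247,236),.01),((361,235),.01),((459,235),.05)):print(ray("top",px,z).round(3))
E
```

```text
[0.491 0.226 0.01 ]
[ 0.501 -0.02   0.01 ]
[ 0.499 -0.222  0.05 ]
```

View pics/crop1.png

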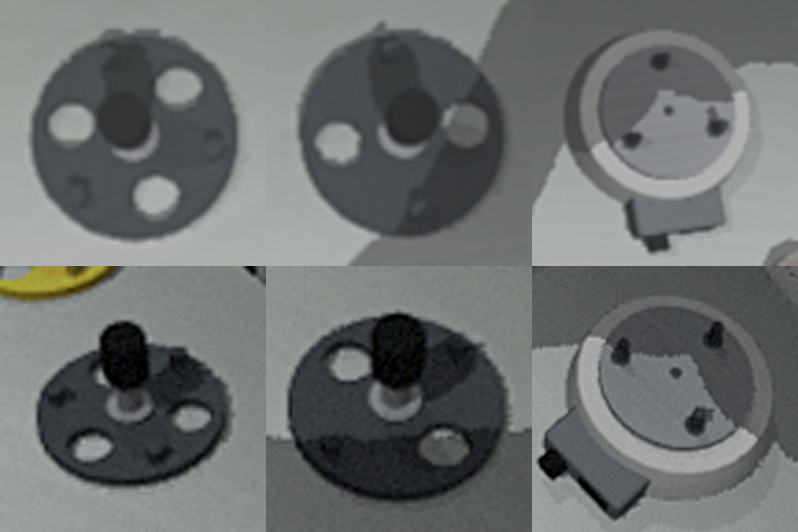

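The left grey disc (247,236) has three holes, so it is carrier3, at about (0.491, 0.226). The disc at (361,235) has two. The mixer's three studs are visible. I'll move over now, glancing at the mixer on the way.

Call:
{"method": "jog_arm", "body": {
  "deltas": [0.125,-0.125,0,0,0,0,0.25,-0.25,0,0,0,0,0.375,-0.375,0,0,0,0,0.5,-0.5,0,0,0,0,0.625,-0.625,0,0,0,0,0.75,-0.75,0,0,0,0,0.875,-0.875,0,0,0,0,1,-1,0,0,0,0],
  "claw": 1
}}

```text
time: 1.1
ee_pos: [0.2849, -0.4619, 0.2423]
tcp_rot: [0.987, 0.163, 0.0, 0.0]
ft_force: [0.6, -1.4, 0.1]
finger_gap: 0.0852
grasp_force: 0.0
```

Call:
{"method": "jog_arm", "body": {
  "deltas": [0.125,-0.125,0,0,0,0,0.25,-0.25,0,0,0,0,0.375,-0.375,0,0,0,0,0.5,-0.5,0,0,0,0,0.625,-0.625,0,0,0,0,0.75,-0.75,0,0,0,0,0.875,-0.875,0,0,0,0,1,-1,0,0,0,0]
}}

```text
time: 2.1
ee_pos: [0.3596, -0.3096, 0.2424]
tcp_rot: [0.987, 0.163, 0.0, 0.0]
ft_force: [0.4, 0.4, -0.2]
finger_gap: 0.0854
grasp_force: 0.0
```

Call:
{"method": "jog_arm", "body": {
  "deltas": [0.125,-0.125,0,0,0,0,0.25,-0.25,0,0,0,0,0.375,-0.375,0,0,0,0,0.5,-0.5,0,0,0,0,0.625,-0.625,0,0,0,0,0.75,-0.75,0,0,0,0,0.875,-0.875,0,0,0,0,1,-1,0,0,0,0]
}}

```text
time: 3.1
ee_pos: [0.4343, -0.1574, 0.2424]
tcp_rot: [0.987, 0.163, 0.0, 0.0]
ft_force: [0.2, -1.1, -0.3]
finger_gap: 0.0854
grasp_force: 0.0
```

```bash
python3 - <<'E'
from h import *
c=camera_info("wrist");p,d=snapshot("wrist");cv2.imwrite("pics/w1.png",p);np.save("w1_d.npy",d)
np.savez("w1_c.npz",**c);s=get_state();print(s["time"],s["ee_pos"],s["tcp_rot"],c["T"].round(3).tolist())
E
```

```text
3.15 [ 0.43570833 -0.15451872  0.24247901] [ 9.86304263e-01  1.64933580e-01  7.48111509e-04 -5.06288325e-04] [[0.323, -0.905, -0.278, 0.505], [-0.946, -0.309, -0.094, -0.134], [-0.0, 0.293, -0.956, 0.373], [0.0, 0.0, 0.0, 1.0]]
```

View pics/w1.png

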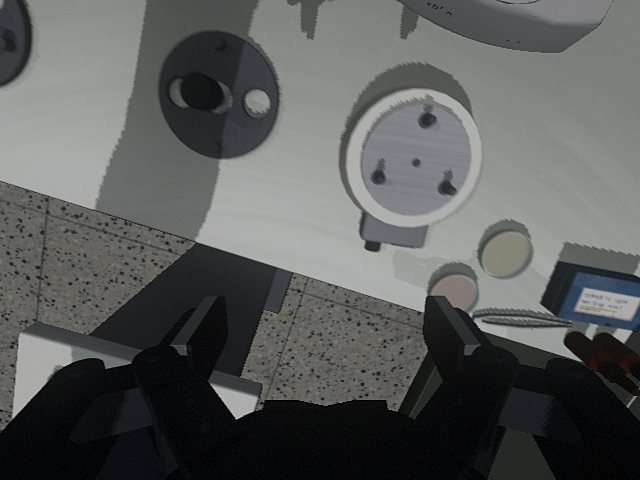

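The wrist picture shows the mixer in full: studs near (428,120), (378,177) and (447,188), and the plate centre dot at (416,162).

```bash
python3 - <<'E'
from h import *
c=dict(np.load("w1_c.npz"));p=cv2.imread("pics/w1.png");d=np.load("w1_d.npy")
C=ray("wrist",(416,162),.05,c);print("dot",C)
g=cv2.cvtColor(p,cv2.COLOR_BGR2GRAY)
m=((g<85)*255).astype(np.uint8);R=np.zeros_like(m);cv2.ellipse(R,(416,160),(54,60),0,0,360,255,-1);m&=R
n,l,st,ce=cv2.connectedComponentsWithStats(m)
for i in range(1,n):
    if st[i,4]<25: continue
    X=ray("wrist",ce[i],.061,c); v=X-C;print(ce[i].round(1),st[i],X.round(4),np.hypot(*v[:2]).round(4),np.degrees(np.arctan2(v[1],v[0])).round(1))
# depth: points with z>.06 near the plate
v,u=np.nonzero((d>0)&(R>0));P=np.linalg.inv(c["mtx"])@np.array([u,v,np.ones(len(u))])*d[v,u]
W=(c["T"][:3,:3]@P).T+c["T"][:3,3]
print("plate z",np.median(W[:,2]))
M=np.zeros_like(m);k=W[:,2]>.06;M[v[k],u[k]]=255
n,l,st,ce=cv2.connectedComponentsWithStats(M);A=[]
for i in range(1,n):
    if st[i,4]<8: continue
    q=W[l[v,u]==i];X=q.mean(0);A.append(X);e=X-C;print("d",st[i,4],X.round(4),q[:,2].max().round(4),np.hypot(*e[:2]).round(4),np.degrees(np.arctan2(e[1],e[0])).round(1))
print("mean",np.mean(A,0))
# white rim of mixer: ring z=?
E
```

```text
dot [ 0.50811658 -0.22311392  0.05      ]
[426.7 118.8] [419 106  17  22 213] [ 0.5451 -0.2142  0.061 ] 0.0381 13.6
[416.  162.1] [413 159   7   7  41] [ 0.5079 -0.2201  0.061 ] 0.003 94.5
[378.3 174.9] [371 161  14  23 188] [ 0.4861 -0.1919  0.061 ] 0.0381 125.2
[446.4 186.3] [438 172  18  23 212] [ 0.4967 -0.2556  0.061 ] 0.0344 -109.3
plate z 0.0491270692835063
d 95 [ 0.5439 -0.2164  0.0681] 0.0724 0.0364 10.6
d 73 [ 0.4829 -0.1942  0.0688] 0.0722 0.0384 131.0
d 89 [ 0.4942 -0.2584  0.0679] 0.0718 0.0379 -111.6
mean [ 0.50698832 -0.22297702  0.06824401]
```

Call:
{"method": "jog_arm", "body": {
  "deltas": [0.125,-0.125,0,0,0,0,0.25,-0.25,0,0,0,0,0.375,-0.375,0,0,0,0,0.5,-0.5,0,0,0,0,0.6,-0.625,0,0,0,0,0.7,-0.75,0,0,0,0,0.75,-0.875,0,0,0,0,0.75,-1,0,0,0,0]
}}

```text
time: 4.15
ee_pos: [0.4804, -0.0152, 0.2423]
tcp_rot: [0.987, 0.163, -0.0, 0.0]
ft_force: [-0.1, -1.0, -0.2]
finger_gap: 0.0853
grasp_force: 0.0
```

```bash
python3 - <<'E'
from h import *
c=camera_info("wrist");p,d=snapshot("wrist");cv2.imwrite("pics/w2.png",p);np.save("w2_d.npy",d)
np.savez("w2_c.npz",**c);s=get_state();print(s["time"],s["ee_pos"],s["tcp_rot"])
E
```

```text
4.2 [ 0.4795092  -0.01321742  0.24220399] [ 9.86399670e-01  1.64363389e-01 -3.50911735e-04 -4.93870295e-04]
```

View pics/w2.png

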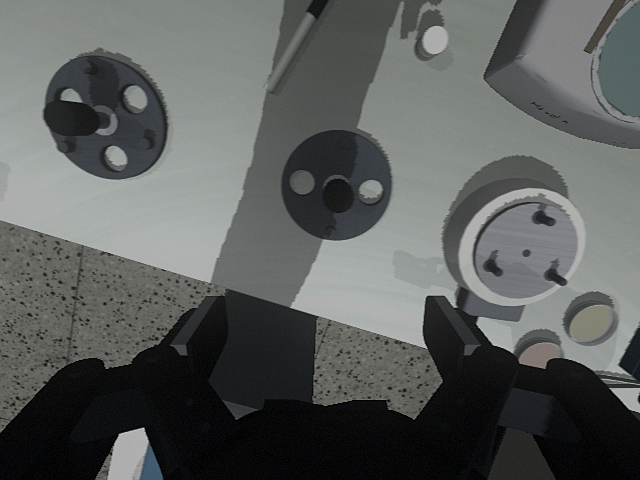

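Carrier3 lies at about (105,118) in this view, with holes at (134,99), (116,158) and (68,97), the last partly hidden by the knob. I'll measure the disc centre, hole angle and knob.

```bash
python3 - <<'E'
from h import *
c=dict(np.load("w2_c.npz"));p=cv2.imread("pics/w2.png");d=np.load("w2_d.npy")
g=cv2.cvtColor(p,cv2.COLOR_BGR2GRAY);R=np.zeros_like(g);R[40:195,30:185]=255
m=((g<95)*255).astype(np.uint8)&R
k=max(cv2.findContours(m,0,2)[0],key=cv2.contourArea)
W=np.array([ray("wrist",q,.01,c)[:2] for q in k[:,0].astype(float)])
hull=cv2.convexHull(W.astype(np.float32))
# table/disc rim from depth
v,u=np.nonzero((d>0)&(R>0));P=np.linalg.inv(c["mtx"])@np.array([u,v,np.ones(len(u))])*d[v,u]
X=(c["T"][:3,:3]@P).T+c["T"][:3,3]
kn=X[X[:,2]>.06];print("knob",len(kn),kn.min(0),kn.max(0))
for q in((105,122),):print("stem ray z.02",ray("wrist",q,.02,c))
E_=cv2.minEnclosingCircle(W[W[:,0]>-9].astype(np.float32));print("disc circ",E_)
F=np.array(list(map(tuple,k[:,0])));
el=cv2.fitEllipse(k[(k[:,0,0]>80)]);print(el);C=ray("wrist",el[0],.01,c);print("disc",C)
H=((g>115)*255).astype(np.uint8);D=np.zeros_like(g);cv2.ellipse(D,(tuple(el[0]),(el[1][0]-6,el[1][1]-6),el[2]),255,-1)
n,l,st,ce=cv2.connectedComponentsWithStats(H&D)
for i in range(1,n):
    if st[i,4]>60:
        Y=ray("wrist",ce[i],.006,c);e=Y-C;print(ce[i].round(1),st[i,4],Y.round(4),np.hypot(*e[:2]).round(4),np.degrees(np.arctan2(e[1],e[0])).round(1))
E
```

```text
knob 1172 [0.47609282 0.21019807 0.06006987] [0.50473066 0.23923888 0.07391158]
stem ray z.02 [0.49030263 0.21900692 0.02      ]
disc circ ((0.4928310215473175, 0.22417601943016052), 0.06427589803934097)
((107.29207611083984, 114.72271728515625), (112.57379913330078, 134.65750122070312), 147.3505096435547)
disc [0.49639853 0.22375962 0.01      ]
[136.   96.7] 363 [0.5225 0.2011 0.006 ] 0.0346 -41.0
[70.4 95.7] 187 [0.502  0.2641 0.006 ] 0.0407 82.0
[107.1 129. ] 105 [0.4816 0.2243 0.006 ] 0.0148 177.8
[116.1 155.6] 301 [0.4576 0.2114 0.006 ] 0.0407 -162.3
```

Knob centre is (0.4904, 0.2247), with a 28–29 mm span and its top at 0.073, which agrees with the description. The holes lie at −37° and the studs at +10° (mod 120), so the disc turns +47°. The seat is (0.507, −0.223).

Call:
{"method": "jog_arm", "body": {
  "deltas": [0.045,-0.115,0.05,0,0,0,0.09,-0.23,0.15,0,0,0,0.135,-0.35,0.25,0,0,0,0.18,-0.47,0.35,0,0,0,0.225,-0.585,0.45,0,0,0,0.27,-0.7,0.55,0,0,0,0.315,-0.82,0.65,0,0,0,0.36,-0.935,0.75,0,0,0]
}}

```text
time: 5.2
ee_pos: [0.4853, 0.1047, 0.1515]
tcp_rot: [0.987, 0.163, -0.0, 0.0]
ft_force: [-0.1, -0.8, 0.6]
finger_gap: 0.0853
grasp_force: 0.0
```

Call:
{"method": "jog_arm", "body": {
  "deltas": [0.07,-0.18,0.05,0,0,0,0.14,-0.36,0.1,0,0,0,0.21,-0.54,0.15,0,0,0,0.28,-0.72,0.2,0,0,0,0.34,-0.87,0.3,0,0,0,0.36,-0.935,0.4,0,0,0,0.36,-0.935,0.5,0,0,0,0.36,-0.935,0.5,0,0,0]
}}

```text
time: 6.2
ee_pos: [0.4895, 0.2227, 0.091]
tcp_rot: [0.987, 0.163, -0.001, 0.001]
ft_force: [0.1, 0.3, 0.7]
finger_gap: 0.0859
grasp_force: 0.0
```

```bash
python3 - <<'E'
from h import *
P=[get_state() for _ in range(1)]
c=camera_info("wrist");p,d=snapshot("wrist");cv2.imwrite("pics/w3.png",p)
v,u=np.nonzero(d>0);Q=np.linalg.inv(c["mtx"])@np.array([u,v,np.ones(len(u))])*d[v,u]
X=(c["T"][:3,:3]@Q).T+c["T"][:3,3];s=P[0]
b=(np.hypot(X[:,0]-.4904,X[:,1]-.2247)<.025)&(X[:,2]>.04)&(X[:,2]<.08)
K=X[b];print("knob",len(K),K.min(0),K.max(0));t=K[K[:,2]>.068];print(t.mean(0),s["ee_pos"],s["qpos"],s["time"])
E
```

```text
knob 3174 [0.47692333 0.21132458 0.04009576] [0.50535277 0.2401107  0.07315169]
[0.49175017 0.22596645 0.07104067] [0.48953135 0.2227287  0.09103513] [-0.26062561  0.59081692 -0.32372167  1.9206579   0.28717998  0.67776278
 -2.00298916] 6.2
```

View pics/w3.png

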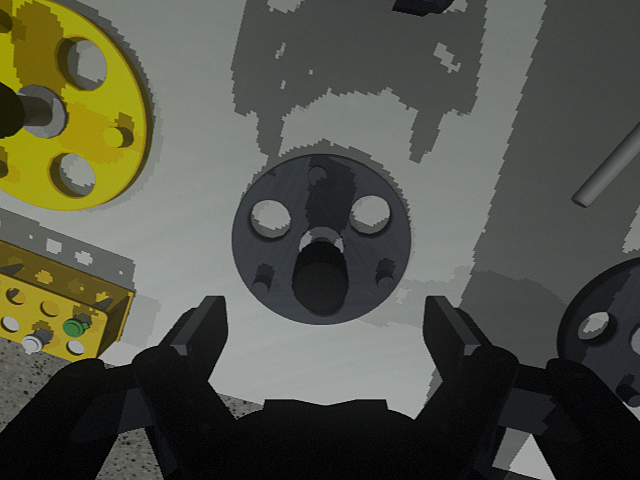

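The wrist view shows the disc below the gripper, with the knob at (320,285) midway between the open fingers. The correction is about 2 mm. Next I descend and grip.

Call:
{"method": "jog_arm", "body": {
  "deltas": [0.005,-0.005,0.04,0,0,0,0.01,-0.01,0.09,0,0,0,0.015,-0.017,0.14,0,0,0,0.015,-0.017,0.19,0,0,0,0.015,-0.017,0.24,0,0,0,0.015,-0.017,0.29,0,0,0,0.015,-0.017,0.34,0,0,0,0.015,-0.017,0.36,0,0,0]
}}

```text
time: 7.25
ee_pos: [0.4912, 0.2266, 0.0486]
tcp_rot: [0.987, 0.163, -0.0, 0.0]
ft_force: [-0.2, -1.0, -0.1]
finger_gap: 0.0852
grasp_force: 0.0
```

Call:
{"method": "jog_arm", "body": {
  "deltas": [0,0,0,0,0,0,0,0,0,0,0,0,0,0,0,0,0,0,0,0,0,0,0,0,0,0,0,0,0,0,0,0,0,0,0,0,0,0,0,0,0,0,0,0,0,0,0,0],
  "claw": 0,
  "newtons": 70
}}

```text
time: 8.25
ee_pos: [0.4916, 0.2268, 0.0495]
tcp_rot: [0.987, 0.163, 0.0, 0.0]
ft_force: [-0.3, -0.7, 5.5]
finger_gap: 0.0261
grasp_force: 68.7
```

Call:
{"method": "jog_arm", "body": {
  "deltas": [0,0,-0.08,0,0,0,0,0,-0.2,0,0,0,0,0,-0.35,0,0,0,0,0,-0.5,0,0,0,-0.03,0.1,-0.65,0,0,0,-0.08,0.26,-0.8,0,0,0,-0.13,0.43,-0.92,0,0,0,-0.18,0.6,-1,0,0,0]
}}

```text
time: 9.25
ee_pos: [0.4943, 0.1499, 0.1706]
tcp_rot: [0.987, 0.163, 0.0, 0.0]
ft_force: [0.8, 0.0, -2.7]
finger_gap: 0.0264
grasp_force: 69.0
```

Call:
{"method": "jog_arm", "body": {
  "deltas": [-0.037,0.125,0,0,0,0,-0.075,0.25,0,0,0,0,-0.112,0.375,0,0,0,0,-0.15,0.5,0,0,0,0,-0.187,0.625,0,0,0,0,-0.225,0.75,0,0,0,0,-0.262,0.875,0,0,0,0,-0.3,1,0,0,0,0]
}}

```text
time: 10.25
ee_pos: [0.4987, 0.0254, 0.1691]
tcp_rot: [0.987, 0.163, 0.0, 0.0]
ft_force: [0.0, -0.2, -2.4]
finger_gap: 0.0263
grasp_force: 69.0
```

Call:
{"method": "jog_arm", "body": {
  "deltas": [-0.037,0.125,0,0,0,0,-0.075,0.25,0,0,0,0,-0.112,0.375,0,0,0,0,-0.15,0.5,0,0,0,0,-0.187,0.625,0,0,0,0,-0.225,0.75,0,0,0,0,-0.262,0.875,0,0,0,0,-0.3,1,0,0,0,0]
}}

```text
time: 11.25
ee_pos: [0.5032, -0.0999, 0.1691]
tcp_rot: [0.987, 0.163, -0.0, 0.0]
ft_force: [0.7, -0.6, -2.5]
finger_gap: 0.0261
grasp_force: 69.0
```

Call:
{"method": "jog_arm", "body": {
  "deltas": [-0.037,0.125,0,0,0,-0.018,-0.075,0.25,0,0,0,-0.036,-0.112,0.375,0,0,0,-0.054,-0.15,0.5,0,0,0,-0.072,-0.187,0.625,0,0,0,-0.09,-0.225,0.75,0,0,0,-0.108,-0.262,0.875,0,0,0,-0.12,-0.303,0.987,0,0,0,-0.13]
}}

```text
time: 12.25
ee_pos: [0.5067, -0.2239, 0.169]
tcp_rot: [0.84, 0.542, -0.0, -0.0]
ft_force: [0.3, 0.0, -3.4]
finger_gap: 0.0262
grasp_force: 68.9
```

```bash
python3 - <<'E'
from h import *
s=get_state();print(s["time"],s["ee_pos"],s["tcp_rot"],s["finger_gap"],s["qpos"])
c=camera_info("wrist");p,d=snapshot("wrist");np.savez("w4_c.npz",**c);np.save("w4_d.npy",d)
cv2.imwrite("pics/w4.png",p)
q,e=snapshot("scene");cv2.imwrite("pics/s4.png",q)
a=cv2.resize(p[80:480,120:520],(400,400));b=cv2.resize(q[220:420,300:500],(400,400),interpolation=2)
cv2.imwrite("pics/c4.png",np.hstack([a,b]))
E
```

```text
12.25 [ 0.50670196 -0.22389864  0.16897314] [ 8.40136363e-01  5.42375225e-01 -6.73875428e-05 -4.00672754e-05] 0.02620236756493893 [ 0.68566047  0.51034536 -0.45816389  1.83655037  0.2889441   0.86087651
 -0.33639301]
```

View pics/c4.png

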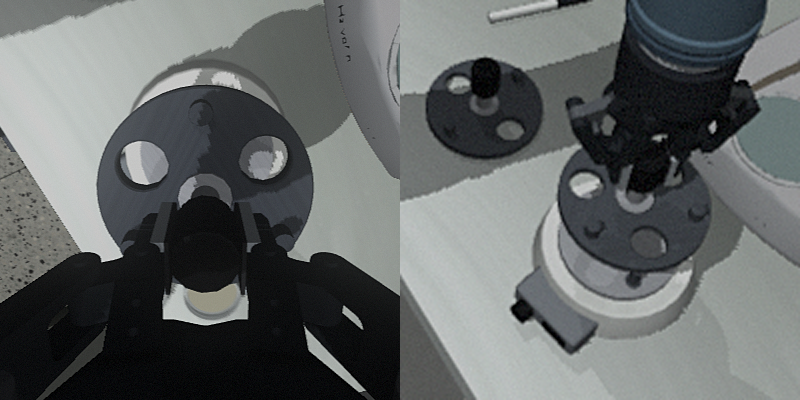

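The disc is held level above the mixer, with holes near full-frame (262,242) and (384,238). I'll measure them against the studs using depth.

```bash
python3 - <<'E'
from h import *
c=dict(np.load("w4_c.npz"));d=np.load("w4_d.npy");T=c["T"]
v,u=np.mgrid[:480,:640];P=np.linalg.inv(c["mtx"])@np.array([u.ravel(),v.ravel(),np.ones(u.size)])*d.ravel()
Z=((T[:3,:3]@P).T+T[:3,3])[:,2].reshape(d.shape)
b=(Z>.11)&(Z<.14);print("disc z",np.median(Z[200:280,300:340][b[200:280,300:340]]))
zt=np.median(Z[200:280,300:340][b[200:280,300:340]])
m=((Z<.1)&(d>0)).astype(np.uint8);n,l,st,ce=cv2.connectedComponentsWithStats(m)
C=np.array([.507,-.223])
for i in range(1,n):
    if 300<st[i,4]<6000 and 180<ce[i][1]<300:
        X=ray("wrist",ce[i],zt-.003,c)[:2];e=X-C;print(ce[i].round(),st[i],X.round(4),np.hypot(*e).round(4),np.degrees(np.arctan2(e[1],e[0])).round(1))
E
```

```text
disc z 0.1288989841876657
[383. 237.] [ 358  216   49   44 1658] [ 0.5436 -0.218 ] 0.037 7.8
[263. 242.] [ 240  221   48   44 1625] [ 0.4833 -0.194 ] 0.0374 129.2
```

The holes match the studs to within 2 mm. I'm lowering it now.

Call:
{"method": "jog_arm", "body": {
  "deltas": [0,0,0.05,0,0,0,0,0,0.11,0,0,0,0,0,0.17,0,0,0,0,0,0.23,0,0,0,0,0,0.29,0,0,0,0,0,0.34,0,0,0,0,0,0.38,0,0,0,0,0,0.42,0,0,0]
}}

```text
time: 13.35
ee_pos: [0.507, -0.2227, 0.1184]
tcp_rot: [0.841, 0.542, 0.0, 0.0]
ft_force: [0.1, -0.4, -3.0]
finger_gap: 0.0262
grasp_force: 68.9
```

Call:
{"method": "jog_arm", "body": {
  "deltas": [0,0,0.02,0,0,0,0,0,0.04,0,0,0,0,0,0.06,0,0,0,0,0,0.08,0,0,0,0,0,0.1,0,0,0,0,0,0.115,0,0,0,0,0,0.13,0,0,0,0,0,0.14,0,0,0]
}}

```text
time: 14.35
ee_pos: [0.5069, -0.2226, 0.1018]
tcp_rot: [0.841, 0.542, -0.0, -0.0]
ft_force: [0.1, 0.6, -3.0]
finger_gap: 0.0264
grasp_force: 69.0
```

Call:
{"method": "jog_arm", "body": {
  "deltas": [0,0,0.003,0,0,0,0,0,0.006,0,0,0,0,0,0.009,0,0,0,0,0,0.012,0,0,0,0,0,0.015,0,0,0,0,0,0.018,0,0,0,0,0,0.02,0,0,0,0,0,0.02,0,0,0]
}}

```text
time: 15.35
ee_pos: [0.5069, -0.2226, 0.0996]
tcp_rot: [0.841, 0.542, -0.0, 0.0]
ft_force: [-0.6, -0.0, -0.7]
finger_gap: 0.0266
grasp_force: 69.1
```

Call:
{"method": "jog_arm", "body": {
  "deltas": [0,0,0.001,0,0,0,0,0,0.002,0,0,0,0,0,0.003,0,0,0,0,0,0.004,0,0,0,0,0,0.005,0,0,0,0,0,0.006,0,0,0,0,0,0.007,0,0,0,0,0,0.007,0,0,0]
}}

```text
time: 16.35
ee_pos: [0.5069, -0.2226, 0.0995]
tcp_rot: [0.841, 0.542, -0.0, 0.0]
ft_force: [-5.4, 2.1, 11.2]
finger_gap: 0.0259
grasp_force: 70.4
```

```bash
python3 - <<'E'
from h import *
q,e=snapshot("scene");s=get_state();print(s["ft_force"],s["wrist_torque"],s["ee_pos"],s["time"])
p,d=snapshot("wrist");c=camera_info("wrist");T=c["T"]
v,u=np.mgrid[:480,:640];P=np.linalg.inv(c["mtx"])@np.array([u.ravel(),v.ravel(),np.ones(u.size)])*d.ravel()
X=((T[:3,:3]@P).T+T[:3,3]);r_=np.hypot(X[:,0]-.507,X[:,1]+.223)
k=(r_<.057)&(X[:,2]>.056)&(X[:,2]<.065);K=X[k]
A=np.c_[K[:,:2]-[.507,-.223],np.ones(len(K))];print(len(K),"tilt,z",np.linalg.lstsq(A,K[:,2],rcond=None)[0])
cv2.imwrite("pics/c5.png",np.hstack([p[80:480,120:520],cv2.resize(q[250:400,330:480],(400,400),interpolation=2)]))
E
```

```text
[-5.91650566  1.40100263 10.88076132] [0.22058683 0.94303171 0.07034873] [ 0.50686004 -0.22259853  0.0995175 ] 16.4
17008 tilt,z [-0.0024433  -0.00525486  0.05945589]
```

View pics/c5.png

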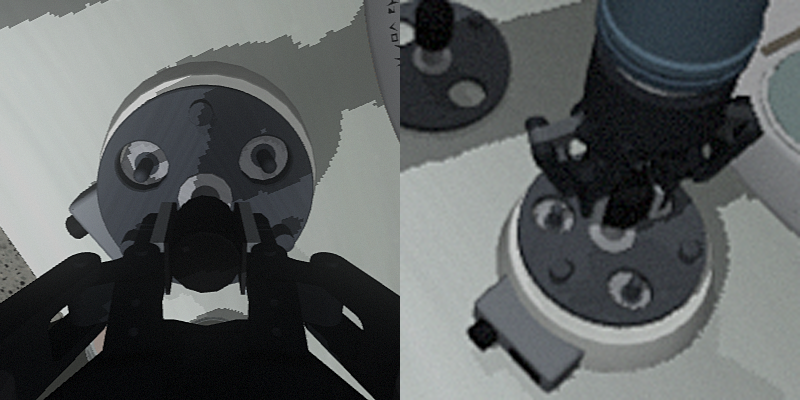

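The studs stand centred in the holes, and the disc is flat with its top at 0.0595, so it is seated. I'll release and back off straight up.

Call:
{"method": "jog_arm", "body": {
  "deltas": [0,0,0,0,0,0,0,0,0,0,0,0,0,0,0,0,0,0,0,0,0,0,0,0,0,0,0,0,0,0,0,0,0,0,0,0,0,0,0,0,0,0,0,0,0,0,0,0],
  "claw": 0.9
}}

```text
time: 17.45
ee_pos: [0.5069, -0.2226, 0.0986]
tcp_rot: [0.841, 0.542, -0.0, -0.0]
ft_force: [0.7, 0.5, 0.4]
finger_gap: 0.0765
grasp_force: 0.0
```

Call:
{"method": "jog_arm", "body": {
  "deltas": [0,0,-0.05,0,0,0,0,0,-0.15,0,0,0,0,0,-0.3,0,0,0,0,0,-0.45,0,0,0,0,0,-0.6,0,0,0,0,0,-0.75,0,0,0,0,0,-0.85,0,0,0,0,0,-0.9,0,0,0]
}}

```text
time: 18.45
ee_pos: [0.5071, -0.2227, 0.2075]
tcp_rot: [0.841, 0.542, 0.0, 0.0]
ft_force: [-1.3, -0.4, -0.2]
finger_gap: 0.0771
grasp_force: 0.0
```

```bash
python3 - <<'E'
from h import *
p,d=snapshot("wrist");c=camera_info("wrist");T=c["T"]
v,u=np.mgrid[:480,:640];P=np.linalg.inv(c["mtx"])@np.array([u.ravel(),v.ravel(),np.ones(u.size)])*d.ravel()
X=((T[:3,:3]@P).T+T[:3,3]);r_=np.hypot(X[:,0]-.507,X[:,1]+.223)
k=(r_<.057)&(X[:,2]>.056)&(X[:,2]<.065);K=X[k]
A=np.c_[K[:,:2]-[.507,-.223],np.ones(len(K))];print(len(K),"tilt,z",np.linalg.lstsq(A,K[:,2],rcond=None)[0],get_state()["time"])
cv2.imwrite("pics/w6.png",p)
E
```

```text
9365 tilt,z [0.00066834 0.00097466 0.05951314] 18.5
```

View pics/w6.png

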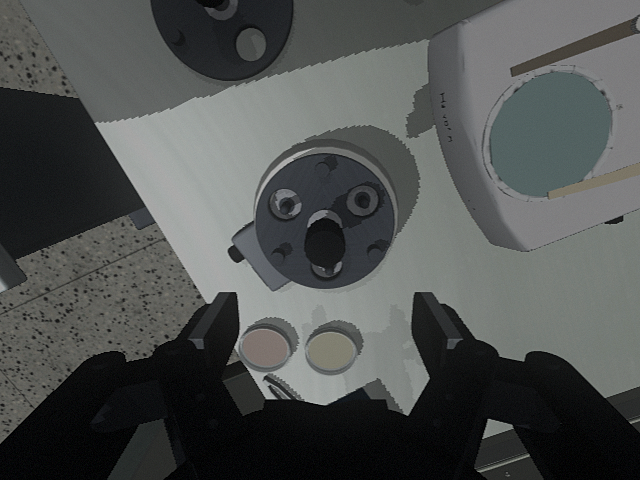

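The disc lies flat on the mixer, with studs showing in the holes at (287,204) and (363,200). The gripper is clear.

```bash
python3 -c "
from bench import r
print(r.sign_off())"
```

```text
the job is handed in; nothing more can be done
None
```

The three-hole carrier disc lies flat and fully home on the mixer's drive plate, released at about 18 s with the gripper clear; the two-hole disc was left alone, and the job is handed in.

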